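Straighten the row of nozzle blocks

ROBOT

A 6-joint arm with a two-finger parallel gripper is mounted at the origin on the work surface. World frame = base frame: x ahead of the robot, y to its left, z up, the work surface at z = 0. Lengths are in m, angles in degrees, forces in N, time in s.
With the tool pointing down it reaches from about 0.3 to 0.75 m from the base axis. Payload 8.5 kg.
Tool frame: the origin (TCP) lies at the very end of the fingers, on their centre line; the grasp point (between the pads) lies env.pinch_z behind it (env.pinch_z is the distance from the TCP to the grasp point, in m); z points along the fingers, y is the line along which they close (so a half turn about z gives the same grasp; the last joint's range is limited). The gripper opens to 85 mm and grips with 20 to 120 N. Pads are 22 mm wide; open, the fingers measure 114 mm over their backs; the gripper's body (76 mm by 85 mm) begins 54 mm behind the grasp point. The pads swing forward as they close: fully open they stand 13 mm farther back than shut.
Start: joints at [-78.856, 21.807, 74.336, -0, 83.858, -12.336], TCP at [0.219, -0.504, 0.231] pointing down, gripper open.
Joint ranges: [-178.18, 178.18], [-50.72, 133.34], [12.68, 142.11], [-81.47, 261.47], [9.98, 163.14], [-165.26, 165.26]. Speed limits (degrees/s): [136.94, 136.94, 180, 180, 180, 180].

INTERFACE

Orientations are given as a 3x3 rotation matrix whose columns are the frame's x, y, z axes.
In Python, from rig import telemetry, get_image, env gives the robot as it stands. The module is installed in compiled form; this text tells all that it offers.
- The arm moves only by the tool apply_moves, never from a script. Its argument "series" is a list of rows, each a list of 7 numbers: the shift along the tool's x, y, z in mm, then the turn, a rotation vector about the tool's x, y, z in degrees, then the opening, from 0 (shut) to 1 (fully open). A call has 1 to 12 rows; each row shifts and turns the commanded pose from where the row before left it, along the tool's axes as they then stand; what a row does not reach is not made up. A row lasts 1/8 s, in which the tool goes at most 62.5 mm and 10.7 degrees, less where a joint would pass 70% of its speed; a pose out of reach is approached as far as the arm can. A call with a gripper value outside its range is refused whole. The fingers move at their own pace and stop on an object; "grip_force" is the grip in N (left out, the last holds). Time passes only in rows, so rows that do not move let the fingers close. It gives the time, the measured TCP pose, the force, the opening and the grip force at its end, in the units of the state.
- telemetry.observe(): the state, without advancing time (a new reading comes with each control period).
- get_image(name): name is "scene" or "side" or "wrist"; returns a dict with "frame" (400x640x3 uint8, red, green, blue), "z_map" (400x640 float32, m along the optical axis (not along the pixel's ray), 0 where there is no reading), "vertical_fov" (degrees; the focal length in pixels is half the picture's height over the tangent of half this angle, whatever the lens; pixels are square), "cx", "cy" (the principal point, pixels), "eye" and "attitude" of the camera in the world; the wrist camera has in their place "mount" (4x4, takes a point from camera to tool coordinates, whose origin is the TCP and whose axes are the flange's). Camera axes: x right, y up, looking along -z (the intrinsics and any distortion apply to the point x, -y, -z); pixel columns grow to the right and rows downward; lengths in m; the calibration is good to about 2 mm. The wrist camera is an equidistant fisheye: a pixel r from the principal point sees the ray r / f radians off the axis. A picture is of the moment at which its call begins: read the wrist's pose just before it.
- env.close_job(): hands the job in; it is judged then, once.
The state is a dict: "time_s": time; "q": joint angles; "qvel": joint speeds; "joint_efforts": joint torques, N m; "position": TCP position; "tool_rot": TCP orientation; "ft_force": force on the tool from outside, world axes, zero at the start; "wrist_torque": the same for the moment, N m; "grip_width": finger opening in m; "gripper_force": force on a finger pad.
Only numpy, scipy, OpenCV 4.12 (cv2) and the standard library are available. Lean on these libraries where they do the work, as an engineer would, in place of code of your own. Each camera call takes 0.05 s, during which the arm holds its last target. There are 200 camera calls.

TASK

Take the angle straightedge out of its cradle by its handle and use it to push the four nozzle blocks away from the robot until they stand in one straight row, upright and square, with the faces towards the robot flush along the marked line on the plate. Then lay the straightedge flat back inside its cradle and let go. Do not touch the blocks with the gripper or arm, do not tip them, and leave the screw tray, jar and screwdriver where they are.

Things in the scene. Friction and masses are not known exactly. Their poses are not given: they have to be found in the camera images.
- plate: Fixed flat grey plate, 220 (x) by 360 (y) by 12 mm thick; origin at the centre of its underside, on the bench. Its x points away from the robot (turned up to about 14 degrees either way). A thin white marked line runs along its y, 30 mm beyond its centre. All four blocks start on the robot's side of this line, in a ragged row, their near faces about 30 to 80 mm short of it.
- plate_line (a point): Middle of the marked line, on the plate's top face (12 mm above the bench). The line is 3 mm wide and runs along y for 356 mm; x points away from the robot, square to the line.
- block1: First of the row (at the plate's -y end). Loose aluminium nozzle block, 40 by 40 mm, 36 mm high, with a thin fixed steel pin (9 mm, tapering) 28 mm high standing on the middle of its top; about 140 g. Origin at the centre of its underside. Its -x face (20 mm from the origin) is the one that must come flush with the line; it starts turned by at most 20 degrees to the plate. The blocks stand about 72 mm apart along the line.
- block2: Second of the row. Loose aluminium nozzle block, 40 by 40 mm, 36 mm high, with a thin fixed steel pin (9 mm, tapering) 28 mm high standing on the middle of its top; about 140 g. Origin at the centre of its underside. Its -x face (20 mm from the origin) is the one that must come flush with the line; it starts turned by at most 20 degrees to the plate. The blocks stand about 72 mm apart along the line.
- block3: Third of the row. Loose aluminium nozzle block, 40 by 40 mm, 36 mm high, with a thin fixed steel pin (9 mm, tapering) 28 mm high standing on the middle of its top; about 140 g. Origin at the centre of its underside. Its -x face (20 mm from the origin) is the one that must come flush with the line; it starts turned by at most 20 degrees to the plate. The blocks stand about 72 mm apart along the line.
- block4: Fourth of the row (at the plate's +y end). Loose aluminium nozzle block, 40 by 40 mm, 36 mm high, with a thin fixed steel pin (9 mm, tapering) 28 mm high standing on the middle of its top; about 140 g. Origin at the centre of its underside. Its -x face (20 mm from the origin) is the one that must come flush with the line; it starts turned by at most 20 degrees to the plate. The blocks stand about 72 mm apart along the line.
- edge: Loose aluminium angle straightedge, 320 mm long (y), 280 g: a flat foot 36 mm wide (x) and 4 mm thick, with an upright blade 6 mm thick and 24 mm high (from the underside) along its +x side. The blade's flat outer face, 18 mm from the origin in +x, is the pushing face. A black handle stands on the foot. Origin at the centre of the foot's underside.
- edge_grip (a point): Grasp point on the straightedge's handle: an upright black block 22 mm (x) by 30 mm (y) reaching from 4 to 64 mm above the straightedge's underside, centred 6 mm to -x of its origin. This point is in the handle's middle, 46 mm above the underside, above the blade's top. Gripped across its 30 mm, along the straightedge, the fingers stay 24 mm behind the pushing face. Same axes as the straightedge.
- cradle: Fixed black shallow cradle at one side of the plate (left or right), in which the straightedge lies; 64 (x) by 360 (y) mm, floor 6 mm thick, rim rising 6 mm above the floor; inside 56 by 348 mm. Origin at the centre of its underside. At the start the straightedge lies centred in it, with the same axes.
- tray: Bystander: loose open grey screw tray, 110 by 170 by 35 mm, on the side of the plate opposite the cradle; origin at the centre of its underside.
- jar: Bystander: small white closed jar, 52 mm across, 70 mm high, beyond the screw tray; origin at the centre of its underside.
- driver_grip (a point): Bystander: screwdriver about 150 mm long, lying on the bench between the tray and the jar; this point is on its handle.

How it is judged (in metres and radians):
On the way, in this order (a step that is already met when the one before it is completed fails the run):
1. the straightedge is held in the gripper, lifted clear of its cradle (contact force between the fingers and edge above 1 N and z of edge in the frame of cradle above 0.02 m), for 0.2 s.
2. with the straightedge still in the gripper, all four blocks stand straight along the line (x of block1 in the frame of plate_line between 0.015 and 0.025 m and y of block1 in the frame of plate_line between -0.16 and 0.16 m and z of block1 in the frame of plate_line between -0.004 and 0.004 m and angle between the x axis of each of block1, block2, block3, block4 and the x axis of plate_line, either way round below 0.06 rad and angle between each of block1, block2, block3, block4's own z axis and vertical below 0.05 rad and x of block2 in the frame of plate_line between 0.015 and 0.025 m and y of block2 in the frame of plate_line between -0.16 and 0.16 m and z of block2 in the frame of plate_line between -0.004 and 0.004 m and x of block3 in the frame of plate_line between 0.015 and 0.025 m and y of block3 in the frame of plate_line between -0.16 and 0.16 m and z of block3 in the frame of plate_line between -0.004 and 0.004 m and x of block4 in the frame of plate_line between 0.015 and 0.025 m and y of block4 in the frame of plate_line between -0.16 and 0.16 m and z of block4 in the frame of plate_line between -0.004 and 0.004 m and x of block2 in the frame of block1 between -0.0045 and 0.0045 m and x of block3 in the frame of block2 between -0.0045 and 0.0045 m and x of block4 in the frame of block3 between -0.0045 and 0.0045 m and contact force between the fingers and edge above 1 N), for 0.2 s.
At the end, for the whole second after the job is handed in: Blocks upright on the plate, at rest, robot-side faces within 5 mm of the marked line, within 0.06 rad of square to it and 4.5 mm of flush with their neighbours; straightedge flat inside the cradle's rim (either way round), released, at rest; bystanders left alone (x of block1 in the frame of plate_line between 0.015 and 0.025 m and y of block1 in the frame of plate_line between -0.16 and 0.16 m and z of block1 in the frame of plate_line between -0.004 and 0.004 m and angle between the x axis of each of block1, block2, block3, block4 and the x axis of plate_line, either way round below 0.06 rad and angle between each of block1, block2, block3, block4's own z axis and vertical below 0.05 rad and x of block2 in the frame of plate_line between 0.015 and 0.025 m and y of block2 in the frame of plate_line between -0.16 and 0.16 m and z of block2 in the frame of plate_line between -0.004 and 0.004 m and x of block3 in the frame of plate_line between 0.015 and 0.025 m and y of block3 in the frame of plate_line between -0.16 and 0.16 m and z of block3 in the frame of plate_line between -0.004 and 0.004 m and x of block4 in the frame of plate_line between 0.015 and 0.025 m and y of block4 in the frame of plate_line between -0.16 and 0.16 m and z of block4 in the frame of plate_line between -0.004 and 0.004 m and x of block2 in the frame of block1 between -0.0045 and 0.0045 m and x of block3 in the frame of block2 between -0.0045 and 0.0045 m and x of block4 in the frame of block3 between -0.0045 and 0.0045 m and linear speed of each of block1, block2, block3, block4, edge below 0.01 m/s and x of edge in the frame of cradle between -0.014 and 0.014 m and y of edge in the frame of cradle between -0.017 and 0.017 m and z of edge in the frame of cradle below 0.009 m and angle between edge's own z axis and vertical below 0.04 rad); the robot touches nothing.
It fails at once if the gripper or arm pushes on a block (contact force between any of the fingers, the arm and block1 above 1 N or contact force between any of the fingers, the arm and block2 above 1 N or contact force between any of the fingers, the arm and block3 above 1 N or contact force between any of the fingers, the arm and block4 above 1 N).
It fails at once if a block is tipped by more than 0.35 rad (angle between any of block1, block2, block3, block4's own z axis and vertical above 0.35 rad).
It fails at once if a bystander is moved by more than 20 mm (distance of any of tray, jar, driver_grip from where it was at the start of the episode above 0.02 m).
It also fails if it takes over 67 s, if anything falls off the work surface, if the arm or the gripper's body presses on something with over 40 N, if the wrist force passes 120 N, or if a joint passes its speed limit or range.

## Working session

There is one attempt and no reset: what is moved stays moved. The work goes in short steps, Python scripts to look and compute and a tool call to move; the robot and the scene stay as the last step left them, time stands still between calls to the robot, and variables do not carry over. Pictures are saved under pics/ and viewed, at most 10 in all, crops included, and the job is handed in when it is done.

Besides the shell and the picture viewer there is one more tool, called after "Call:" as name([rows], argument=value, ...), one row to a line, values as JSON. apply_moves: Moves the arm, as the interface text tells. Its arguments: {"type":"object","properties":{"series":{"type":"array"},"grip_force":{"type":"number"}},"required":["series"]}

```bash
mkdir -p pics; cat > h.py <<'E'
import numpy as np, cv2
from rig import telemetry, get_image, env
def world(im):
    "world xyz for each pixel of a fixed camera from z_map"
    h,w=im["z_map"].shape; f=h/2/np.tan(np.radians(im["vertical_fov"])/2)
    u,v=np.meshgrid(np.arange(w),np.arange(h)); z=im["z_map"]
    P=np.stack([(u-im["cx"])/f*z,-(v-im["cy"])/f*z,-z],-1)
    return P@np.array(im["attitude"]).T+np.array(im["eye"])
E
python3 - <<'E'
from h import *
s=telemetry.observe(); print({k:np.round(v,3).tolist() for k,v in s.items()}, env.pinch_z)
for n in("scene","side"):
    im=get_image(n); cv2.imwrite(f"pics/{n}0.png",im["frame"][...,::-1]); np.save(n+"0.npy",im,allow_pickle=True)
    print(n,im["vertical_fov"],im["cx"],im["cy"],im["eye"],np.round(im["attitude"],3).tolist(),[k for k in im])
E
```

```text
{'time_s': 0.0, 'q': [-78.857, 21.841, 74.385, -0.001, 83.858, -12.336], 'qvel': [-0.051, 0.016, 0.041, -0.05, -0.074, -0.037], 'joint_efforts': [-0.001, -44.846, -23.128, -0.0, 0.005, -0.0], 'position': [0.219, -0.504, 0.231], 'tool_rot': [[0.917, 0.398, -0.0], [0.398, -0.917, 0.001], [0.0, -0.001, -1.0]], 'ft_force': [0.406, 0.284, 0.417], 'wrist_torque': [0.073, 0.032, -0.004], 'gripper_force': 0.0, 'grip_width': 0.085} 0.0187
scene 51.479179260596325 322.29162064588246 190.88837234912162 [ 0.94549666 -0.35576788  0.82607046] [[0.66, -0.628, 0.412], [0.751, 0.545, -0.373], [0.01, 0.556, 0.831]] ['frame', 'z_map', 'vertical_fov', 'cx', 'cy', 'eye', 'attitude']
side 57.81575370309086 324.0855443872741 198.32951555318596 [0.1890322  0.55246058 0.63416742] [[-0.842, 0.356, -0.406], [-0.54, -0.538, 0.648], [0.012, 0.764, 0.645]] ['frame', 'z_map', 'vertical_fov', 'cx', 'cy', 'eye', 'attitude']
```

View pics/scene0.png

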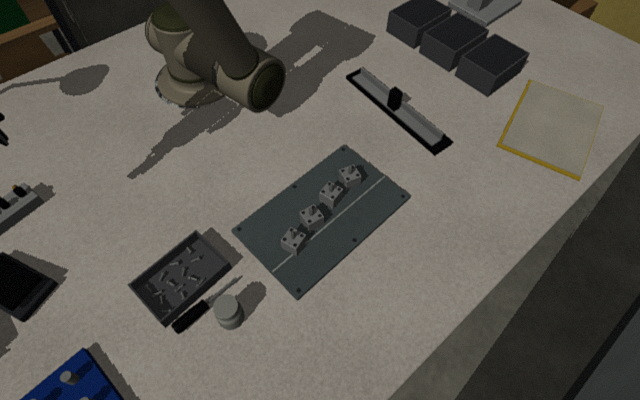

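View pics/side0.png

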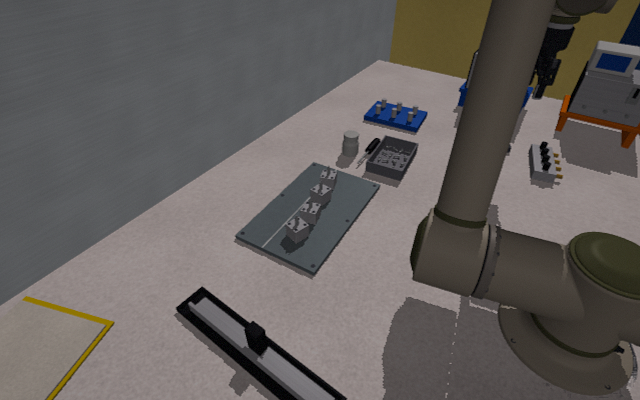

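The scene view shows the plate (corners about 233,230 / 345,147 / 410,195 / 298,297) with the four blocks and the line from (275,272) to (382,178). The cradle with the black handle (395,98) lies on the +y side, and the tray, jar and driver on the −y side. The side view agrees.

```bash
cat >> h.py <<'E'
def ray(im,uv,z):
    "pixels (n,2) cast on height z"
    f=im["z_map"].shape[0]/2/np.tan(np.radians(im["vertical_fov"])/2); uv=np.asarray(uv,float).reshape(-1,2)
    d=np.c_[(uv[:,0]-im["cx"])/f,-(uv[:,1]-im["cy"])/f,-np.ones(len(uv))]@np.array(im["attitude"]).T
    e=np.array(im["eye"]); return e+d*((z-e[2])/d[:,2])[:,None]
def line(im,roi,off,mn):
    "marked line: bright narrow pixels in a roi polygon -> world middle, direction"
    g=cv2.cvtColor(im["frame"],cv2.COLOR_RGB2GRAY); m=np.zeros_like(g); cv2.fillPoly(m,[np.array(roi)],255)
    t=cv2.morphologyEx(g,cv2.MORPH_TOPHAT,np.ones((7,7)))
    return t,m
E
python3 - <<'E'
from h import *
for n in("scene","side"):
    im=np.load(n+"0.npy",allow_pickle=True).item(); W=world(im); fr=im["frame"].astype(int)
    b=W[(W[...,2]>-.005)&(W[...,2]<.005)&(abs(W[...,0]-.5)<.3)&(abs(W[...,1])<.3)]; print(n,"bench z",np.median(b[:,2]))
    # plate: greenish dark, height
    m=((W[...,2]>.007)&(W[...,2]<.017)&(abs(W[...,0]-.5)<.25)&(abs(W[...,1]+.0)<.45)).astype(np.uint8)
    c,l,st,ce=cv2.connectedComponentsWithStats(m)
    for i in np.argsort(-st[1:,4])[:3]+1:
        P=W[l==i]; r=cv2.minAreaRect(P[:,:2].astype(np.float32)*1000); print(" z12",st[i],np.round(r[0],1),np.round(r[1],1),round(r[2],2),np.median(P[:,2]))
    # blocks tops
    m=((W[...,2]>.040)&(W[...,2]<.056)&(abs(W[...,0]-.5)<.2)&(abs(W[...,1])<.4)).astype(np.uint8)
    c,l,st,ce=cv2.connectedComponentsWithStats(m)
    for i in range(1,c):
        if st[i,4]<30: continue
        P=W[l==i]; r=cv2.minAreaRect(P[:,:2].astype(np.float32)*1000); print(" top",st[i].tolist(),np.round(r[0],1),np.round(r[1],1),round(r[2],2),np.median(P[:,2]).round(4))
    g=fr.sum(-1); dark=(g<110)&(W[...,2]>-.005)&(W[...,2]<.1)&(W[...,1]>.1)&(W[...,1]<.7)&(W[...,0]>.1)
    c,l,st,ce=cv2.connectedComponentsWithStats(dark.astype(np.uint8))
    for i in np.argsort(-st[1:,4])[:4]+1:
        P=W[l==i]; r=cv2.minAreaRect(P[:,:2].astype(np.float32)*1000); print(" dark",st[i].tolist(),np.round(r[0],1),np.round(r[1],1),round(r[2],2))
E
```

```text
scene bench z 0.0005968652501916472
 z12 [  231   144   180   156 11517] [586.5 -26. ] [221.6 361.6] 2.75 0.012579342127986837
 z12 [ 346   68  107   86 1570] [464.3 346. ] [ 67.9 362. ] 86.0 0.010913446464293042
 z12 [134 236  78  53 243] [ 462.8 -349.5] [167.5  43. ] 81.12 0.012164811889111005
 top [388, 94, 14, 11, 60] [465.1 331.7] [34.9 19.7] 34.29 0.048
 top [339, 164, 23, 20, 261] [563.7  76. ] [41.1 41.1] 73.96 0.0483
 top [319, 181, 24, 21, 277] [571.3   9.5] [40.5 41.5] 13.31 0.0485
 top [299, 204, 25, 22, 306] [589.3 -64.2] [40.7 40.4] 82.65 0.0484
 top [281, 226, 25, 25, 339] [ 607.4 -129.8] [41.1 40.6] 18.47 0.0484
 top [215, 302, 27, 22, 126] [ 654.7 -321.8] [49.6 28.8] 78.09 0.0443
 dark [392, 0, 88, 50, 1913] [334.3 638.9] [121.8 250.4] 89.99
 dark [465, 39, 55, 37, 1047] [543.1 640.6] [118.4 110.2] 89.95
 dark [346, 69, 107, 86, 724] [464.9 338.5] [ 67.1 361.2] 88.44
 dark [489, 61, 32, 34, 276] [602.1 638.5] [  3.9 122.6] 0.34
side bench z 0.0004971905932717458
 z12 [ 236  162  145  112 6847] [584.  -26.5] [221.6 361.5] 2.66 0.012214622295073752
 z12 [ 176  286  171  114 3879] [463.  346.9] [ 65.5 360.4] 85.83 0.010793740142403752
 z12 [371 141  44  21 126] [ 547.5 -386.2] [163.   76.4] 59.52 0.011860943372375476
 top [343, 139, 16, 8, 74] [ 636.2 -308.4] [47.1 24.6] 27.0 0.0455
 top [320, 169, 18, 14, 156] [ 603.5 -127.9] [40.2 42.1] 17.62 0.0476
 top [311, 184, 21, 14, 180] [585.2 -64.3] [43.1 40.8] 83.3 0.0477
 top [301, 201, 20, 16, 207] [567.4  10.1] [39.9 42.1] 13.6 0.0481
 top [286, 217, 24, 19, 238] [559.7  77.1] [41.5 41.8] 73.05 0.0479
 top [246, 336, 21, 12, 92] [452.5 346.7] [35.2 16.6] 31.4 0.0475
 dark [177, 287, 169, 113, 3067] [463.8 347.4] [ 64.4 358.9] 85.86
 dark [324, 260, 1, 1, 1] [468.7 103.1] [0. 0.] 0.0
 dark [318, 268, 1, 1, 1] [466.7 130.5] [0. 0.] 0.0
 dark [321, 264, 1, 1, 1] [466.6 118.7] [0. 0.] 0.0
```

```bash
python3 - <<'E'
from h import *
c=np.array([464.,346.4])/1000; th=np.radians(86); ux=np.array([np.cos(th),np.sin(th)]); uy=np.array([-ux[1],ux[0]])
for n in("scene","side"):
    im=np.load(n+"0.npy",allow_pickle=True).item(); W=world(im)
    x=(W[...,:2]-c)@ux*1000; y=(W[...,:2]-c)@uy*1000; z=W[...,2]*1000
    for lo,hi,t in((23,36,"blade"),(64,75,"handletop"),(6.5,10.5,"foot/floor")):
        m=(abs(x)<40)&(abs(y)<175)&(z>lo)&(z<hi)
        if t=="blade": m&=abs(y)>30
        q=[5,50,95]; print(n,t,m.sum(),np.percentile(x[m],q).round(1),np.percentile(y[m],[0,5,50,95,100]).round(1),np.median(z[m]).round(1))
    # line on the plate: white tophat
    p0=np.array([.585,-.026]); a=np.radians(2.7); px=(W[...,:2]-p0)@[np.cos(a),np.sin(a)]*1000; py=(W[...,:2]-p0)@[-np.sin(a),np.cos(a)]*1000
    g=cv2.cvtColor(im["frame"],cv2.COLOR_RGB2GRAY); t=cv2.morphologyEx(g,cv2.MORPH_TOPHAT,np.ones((9,9)))
    m=(abs(px-30)<15)&(abs(py)<170)&(z<17)&(t>25)
    v,u=np.nonzero(m); w=t[m].astype(float); R=ray(im,np.c_[u,v],.012)[:,:2]*1000; 
    k=np.polyfit(R[:,1],R[:,0],1,w=w); print("line n",m.sum(),"x at y=-24:",np.polyval(k,-24),"yaw",-np.degrees(np.arctan(k[0])), R[:,1].min(),R[:,1].max(), "res",np.std(R[:,0]-np.polyval(k,R[:,1])))
E
```

```text
scene blade 302 [ 9.8 12.4 16.9] [-156.5 -148.1  -48.3  147.1  165.2] 29.3
scene handletop 86 [-19.   -9.7   2.2] [-12.3 -11.1   1.4  16.4  18.5] 70.3
scene foot/floor 701 [-30.7 -10.8  12.8] [-172.4 -161.6  -27.5  157.1  174.9] 9.2
line n 220 x at y=-24: 616.2820523175166 yaw 2.7705852165543936 -193.53444591034204 145.62122529106486 res 1.3209628694456632
side blade 609 [10.7 14.3 16.7] [-153.  -137.2   43.2  127.3  139.2] 30.3
side handletop 238 [-16.9  -6.4   3.3] [-8.  -5.9  8.1 21.  22. ] 70.3
side foot/floor 2013 [-27.3  -4.   26.9] [-173.9 -160.4   14.7  141.3  174.8] 8.6
line n 102 x at y=-24: 615.9339262584365 yaw 3.1094070459007237 -192.33758081286211 144.4456131470241 res 2.6184468003454744
```

Call:
apply_moves([
  [35,-42,0,0,0,0,1],
  [35,-42,0,0,0,0,1],
  [35,-42,0,0,0,0,1],
  [35,-42,0,0,0,0,1],
  [35,-42,0,0,0,0,1],
  [35,-42,0,0,0,0,1],
  [35,-42,0,0,0,0,1],
  [35,-42,0,0,0,0,1],
  [35,-42,0,0,0,0,1],
  [35,-42,0,0,0,0,1],
  [35,-42,0,0,0,0,1],
  [35,-42,0,0,0,0,1],
])

```text
time_s: 1.6
position: [0.4036, 0.1271, 0.2313]
tool_rot: [[0.917, 0.399, -0.0], [0.399, -0.917, -0.0], [-0.0, 0.0, -1.0]]
ft_force: [1.1, -0.5, 0.3]
grip_width: 0.0854
gripper_force: 0.0
```

Call:
apply_moves([
  [35,-43,0,0,0,0,1],
  [35,-43,0,0,0,0,1],
  [35,-43,0,0,0,0,1],
  [35,-43,0,0,0,0,1],
  [0,0,0,0,0,-10.4,1],
  [0,0,0,0,0,-10.4,1],
  [0,0,0,0,0,-10.4,1],
  [0,0,0,0,0,-10.4,1],
  [0,0,0,0,0,-10.4,1],
  [0,0,0,0,0,-10.4,1],
])

```text
time_s: 2.85
position: [0.4633, 0.3386, 0.2309]
tool_rot: [[0.066, 0.998, -0.001], [0.998, -0.066, -0.0], [-0.0, -0.001, -1.0]]
ft_force: [-0.1, -0.5, 0.5]
grip_width: 0.0856
gripper_force: 0.0
```

```bash
cat >> h.py <<'E'
def wristpts():
    "wrist picture, world points (fisheye, z_map along axis)"
    s=telemetry.observe(); im=get_image("wrist"); h,w=im["z_map"].shape
    f=h/2/np.tan(np.radians(im["vertical_fov"])/2)
    u,v=np.meshgrid(np.arange(w),np.arange(h)); a=u-im["cx"]; b=v-im["cy"]; r=np.hypot(a,b)+1e-9; t=np.minimum(r/f,1.5)
    z=im["z_map"]; k=np.tan(t)/r*z
    P=np.stack([a*k,-b*k,-z],-1); M=np.array(im["mount"]); P=P@M[:3,:3].T+M[:3,3]
    return s,im,P@np.array(s["tool_rot"]).T+np.array(s["position"])
E
python3 - <<'E'
from h import *
s,im,W=wristpts(); cv2.imwrite("pics/w1.png",im["frame"][...,::-1])
c=np.array([463.7,346.4]); th=np.radians(86); ux=np.array([np.cos(th),np.sin(th)]); uy=np.array([-ux[1],ux[0]])
x=(W[...,:2]*1000-c)@ux; y=(W[...,:2]*1000-c)@uy; z=W[...,2]*1000
ok=(im["z_map"]>0)&(abs(x)<60)&(abs(y)<200)
for lo,hi in((64,76),(24,36),(8,15),(-5,4)):
    m=ok&(z>lo)&(z<hi)
    print(lo,m.sum(),np.percentile(x[m],[1,5,50,95,99]).round(1),np.percentile(y[m],[1,5,50,95,99]).round(1),np.median(z[m]).round(1))
    if m.sum()>50: r=cv2.minAreaRect(np.c_[x[m],y[m]].astype(np.float32)); print(r)
E
```

```text
64 651 [-18.7 -17.6  -7.4   2.1   2.9] [-8.9 -7.7  6.2 19.3 20.5] 69.0
((-7.835722923278809, 5.871090888977051), (21.928958892822266, 29.541942596435547), 0.27936089038848877)
24 1604 [ 2.9 10.  13.3 16.1 16.6] [-149.7 -135.4    4.9  146.3  162.4] 29.0
((9.192424774169922, 6.125335693359375), (14.527854919433594, 320.1322937011719), 0.20233608782291412)
8 7194 [-31.9 -30.2  -5.3  30.4  31.7] [-176.7 -153.   -10.3  161.1  178.9] 9.7
((-0.21552658081054688, 1.1924591064453125), (360.990966796875, 64.91694641113281), 89.94335174560547)
-5 13633 [-59.4 -56.9  32.3  57.3  59.6] [-197.5 -188.2   -2.9  188.2  197.5] -0.8
((0.006893157958984375, -0.0204925537109375), (399.9493713378906, 119.98847961425781), 89.99920654296875)
```

View pics/w1.png

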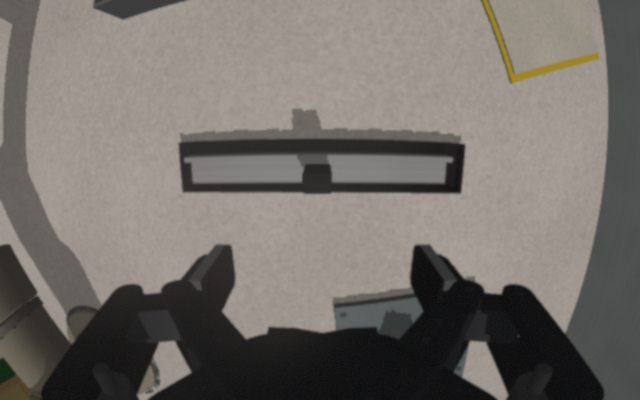

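Handle at (317,178), the straightedge lying flat in the cradle, blade on the far (+y) side; the tool is already aligned in yaw.

Call:
apply_moves([
  [0,-5,38,0,0,0,1],
  [0,0,40,0,0,0,1],
  [0,0,40,0,0,0,1],
  [0,0,40,0,0,0,1],
  [0,0,30,0,0,0,1],
  [0,0,10,0,0,0,1],
  [0,0,0,0,0,0,1],
  [0,0,0,0,0,0,0],
  [0,0,0,0,0,0,0],
  [0,0,0,0,0,0,0],
  [0,0,0,0,0,0,0],
  [0,0,0,0,0,0,0],
], grip_force=100)

```text
time_s: 4.4
position: [0.4587, 0.3392, 0.0341]
tool_rot: [[0.072, 0.997, 0.001], [0.997, -0.072, 0.001], [0.001, 0.001, -1.0]]
ft_force: [-1.0, -1.4, 6.5]
grip_width: 0.0287
gripper_force: 99.7
```

Call:
apply_moves([
  [0,0,-10,0,0,0,0],
  [0,0,-20,0,0,0,0],
  [0,0,-30,0,0,0,0],
  [0,0,-30,0,0,0,0],
  [0,0,-30,0,0,0,0],
  [0,0,-20,0,0,0,0],
  [0,0,0,0,0,0,0],
])

```text
time_s: 5.28
position: [0.4587, 0.3392, 0.1746]
tool_rot: [[0.072, 0.997, 0.002], [0.997, -0.072, 0.001], [0.001, 0.002, -1.0]]
ft_force: [-0.2, 0.0, -3.2]
grip_width: 0.0291
gripper_force: 99.1
```

```bash
python3 - <<'E'
from h import *
s,im,W=wristpts(); cv2.imwrite("pics/w2.png",im["frame"][...,::-1])
print(s["position"],s["ft_force"],s["grip_width"])
R=np.array(s["tool_rot"]); L=(W-np.array(s["position"]))@R*1000  # tool frame mm
ok=(im["z_map"]>0)&(abs(L[...,0])<60)&(abs(L[...,1])<190)&(L[...,2]>-30)&(L[...,2]<40)
P=L[ok]; print(ok.sum(), np.histogram(P[:,2],bins=np.arange(-30,41,5)))
for lo,hi in((-2,10),(18,32)):
    m=(P[:,2]>lo)&(P[:,2]<hi)&(abs(P[:,1])>25); Q=P[m]
    print(lo,m.sum(),np.percentile(Q[:,0],[2,10,50,90,98]).round(1),np.percentile(Q[:,1],[0,2,50,98,100]).round(1),np.median(Q[:,2]))
    if m.sum()>50:
        print(" slope z vs y",np.polyfit(Q[:,1],Q[:,2],1)," x vs y",np.polyfit(Q[:,1],Q[:,0],1), cv2.minAreaRect(Q[:,:2].astype(np.float32)))
E
```

```text
[0.45872201 0.33920905 0.17463002] [-0.21857713  0.01066824 -3.19007785] 0.029133015593807564
27362 (array([ 695,  620,  571,  505,  421,  278, 2937, 3945, 1514, 1112, 7788,
       6971,    5,    0]), array([-30, -25, -20, -15, -10,  -5,   0,   5,  10,  15,  20,  25,  30,
        35,  40]))
-2 5120 [17.1 18.  21.  23.3 24. ] [-160.9 -150.8   25.5  150.4  159.9] 5.150047706583585
 slope z vs y [7.49365255e-04 5.45188130e+00]  x vs y [4.66409868e-03 2.08239985e+01] ((20.305713653564453, -0.473419189453125), (320.7781982421875, 7.197638988494873), 89.72303771972656)
18 13932 [-12.2  -9.7   1.2  22.7  23.7] [-160.7 -151.7   25.2  151.7  160.7] 24.94421505988563
 slope z vs y [6.54446657e-04 2.48139388e+01]  x vs y [0.00449241 2.43258576] ((5.240262985229492, -0.0216217041015625), (321.46929931640625, 37.75635528564453), 89.71792602539062)
```

Call:
apply_moves([
  [0,0,0,0,0,10.4,0],
  [0,0,0,0,0,10.4,0],
  [0,0,0,0,0,10.4,0],
  [0,0,0,0,0,10.4,0],
  [0,0,0,0,0,10.4,0],
  [0,0,0,0,0,10.4,0],
  [0,0,0,0,0,10.4,0],
  [0,0,0,0,0,10.6,0],
  [0,0,0,0,0,0,0],
])

```text
time_s: 6.45
position: [0.4579, 0.3388, 0.172]
tool_rot: [[0.999, 0.045, -0.002], [0.045, -0.999, -0.001], [-0.002, 0.001, -1.0]]
ft_force: [-0.1, -0.2, -3.7]
grip_width: 0.0288
gripper_force: 98.9
```

Call:
apply_moves([
  [3,20,0,0,0,0,0],
  [3,40,0,0,0,0,0],
  [3,45,0,0,0,0,0],
  [3,45,0,0,0,0,0],
  [3,45,0,0,0,0,0],
  [3,45,0,0,0,0,0],
  [3,45,0,0,0,0,0],
  [3,45,0,0,0,0,0],
  [2,30,0,0,0,0,0],
  [0,10,0,0,0,0,0],
  [0,0,0,0,0,0,0],
])

```text
time_s: 7.82
position: [0.5, -0.0298, 0.1731]
tool_rot: [[0.999, 0.043, -0.001], [0.043, -0.999, 0.0], [-0.0, -0.0, -1.0]]
ft_force: [-0.7, 1.0, -2.8]
grip_width: 0.0288
gripper_force: 99.3
```

```bash
cat >> h.py <<'E'
def report(name):
    s,im,W=wristpts(); cv2.imwrite(f"pics/{name}.png",im["frame"][...,::-1])
    R=np.array(s["tool_rot"]); p=np.array(s["position"]); L=(W-p)@R*1000; z=W[...,2]*1000; ok=im["z_map"]>0
    print("tcp",np.round(p*1000,1),"yaw",np.degrees(np.arctan2(R[1,0],R[0,0])).round(2),"F",np.round(s["ft_force"],1))
    m=ok&(abs(L[...,2]-5)<6)&(abs(L[...,1])>25)&(abs(L[...,1])<165)&(L[...,0]>10)&(L[...,0]<32)
    Q=L[m]
    b=np.arange(-150,151,20); c=[];  # front edge of the blade top, per slice
    for y in b:
        q=Q[abs(Q[:,1]-y)<10]
        if len(q)>20: c.append((y,np.percentile(q[:,0],97),np.median(q[:,2])))
    c=np.array(c); k=np.polyfit(c[:,0],c[:,1],1); print("edge face tool x %.1f slope %.4f  top z %.1f slope %.4f"%(k[1],k[0],*np.polyfit(c[:,0],c[:,2],1)[::-1]))
    a=np.radians(2.75); X=(W[...,:2]*1000-[585,-26])@[np.cos(a),np.sin(a)]; Y=(W[...,:2]*1000-[585,-26])@[-np.sin(a),np.cos(a)]
    g=cv2.cvtColor(im["frame"],cv2.COLOR_RGB2GRAY); t=cv2.morphologyEx(g,cv2.MORPH_TOPHAT,np.ones((9,9)))
    m=ok&(abs(X-31)<8)&(abs(Y)<172)&(abs(z-12)<5)&(t>20)
    if m.sum()>20:
        k2=np.polyfit(L[m][:,1],L[m][:,0],1,w=t[m].astype(float)); print("line n",m.sum(),"tool x %.1f slope %.4f"%(k2[1],k2[0]),"plate z",np.median(z[m]).round(1), "y",Y[m].min().round(),Y[m].max().round())
        k3=np.polyfit(Y[m],X[m],1); print("  world line X %.1f slope %.4f"%(k3[1],k3[0]))
    m=(ok&(z>42)&(z<54)&(X>-60)&(X<70)&(abs(Y)<150)&(L[...,0]>26)).astype(np.uint8)
    n,l,st,_=cv2.connectedComponentsWithStats(m)
    for i in range(1,n):
        if st[i,4]>60:
            r=cv2.minAreaRect(np.c_[X[l==i],Y[l==i]].astype(np.float32)); print("block X,Y",np.round(r[0],1),np.round(r[1],1),round((r[2]+45)%90-45,1))
    return s,im,W
E
python3 -c "
from h import *
report('w3')"
```

```text
tcp [500.  -29.8 173.1] yaw 2.49 F [-0.7  1.  -2.8]
edge face tool x 23.5 slope 0.0044  top z 5.1 slope 0.0005
line n 1209 tool x 114.8 slope 0.0066 plate z 11.5 y -172.0 171.0
  world line X 29.7 slope -0.0022
block X,Y [  15.1 -104.7] [40.5 41. ] 15.1
block X,Y [  0.1 -39. ] [40.4 40.9] -9.8
block X,Y [-14.4  35.5] [40.5 40.6] 10.6
block X,Y [-19.  102.2] [40.9 41. ] -19.2
```

View pics/w3.png

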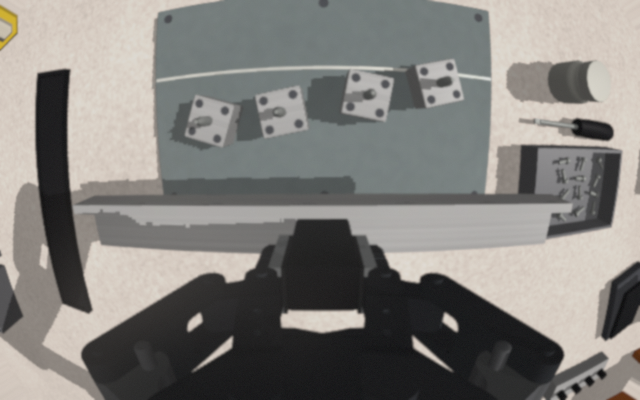

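The wrist view shows the blade edge at row ~200, parallel to the marked line (row ~70–78), with the four blocks between them and clear of the blade.

Call:
apply_moves([
  [0,0,20,0,0,0,0],
  [0,0,30,0,0,0,0],
  [0,0,30,0,0,0,0],
  [0,0,25,0,0,0,0],
  [0,0,15,0,0,0,0],
  [0,0,9,0,0,-0.1,0],
  [0,0,0,0,0,0,0],
  [0,0,0,0,0,0,0],
])

```text
time_s: 8.88
position: [0.5008, -0.0293, 0.045]
tool_rot: [[0.999, 0.046, 0.001], [0.046, -0.999, -0.0], [0.001, 0.0, -1.0]]
ft_force: [0.5, -0.1, -3.2]
grip_width: 0.0287
gripper_force: 99.4
```

```bash
python3 -c "
from h import *
report('w4')"
```

```text
tcp [500.8 -29.3  45. ] yaw 2.61 F [ 0.5 -0.1 -3.2]
edge face tool x 23.5 slope 0.0044  top z 5.1 slope 0.0005
line n 2163 tool x 113.9 slope 0.0044 plate z 11.6 y -172.0 172.0
  world line X 29.7 slope -0.0019
block X,Y [  15.1 -105.2] [40.3 42.3] 15.5
block X,Y [  0.2 -38.9] [40.7 40.4] -10.7
block X,Y [-14.3  35.5] [40.5 40.4] 10.8
block X,Y [-18.8 102. ] [41.5 40.3] -18.7
```

Call:
apply_moves([
  [4,0,1,0,0,0,0],
  [6,0,0,0,0,0,0],
  [5,0,0,0,0,0,0],
  [5,0,0,0,0,0,0],
  [5,0,0,0,0,0,0],
  [5,0,0,0,0,0,0],
  [5,0,0,0,0,0,0],
  [5,0,0,0,0,0,0],
  [5,0,0,0,0,0,0],
  [5,0,0,0,0,0,0],
  [5,0,0,0,0,0,0],
  [5,0,0,0,0,0,0],
])

```text
time_s: 10.42
position: [0.5605, -0.0267, 0.0432]
tool_rot: [[0.999, 0.045, -0.001], [0.045, -0.999, 0.0], [-0.001, -0.0, -1.0]]
ft_force: [-3.7, 0.9, -2.2]
grip_width: 0.0288
gripper_force: 99.4
```

```bash
python3 -c "
from h import *
report('w5')"
```

```text
tcp [560.5 -26.7  43.2] yaw 2.58 F [-3.7  0.9 -2.2]
edge face tool x 23.7 slope 0.0057  top z 5.1 slope 0.0006
line n 832 tool x 54.2 slope 0.0054 plate z 11.5 y -172.0 172.0
  world line X 29.7 slope -0.0034
block X,Y [20.2 32.5] [40.2 37.2] -0.1
block X,Y [ 20.  -35.8] [37.6 40.1] 0.5
block X,Y [  22.  -107.8] [40.  42.2] 9.1
block X,Y [ 20.2 108.9] [42.  36.6] -0.3
```

Call:
apply_moves([
  [4,0,0,0,0,0,0],
  [4,0,0,0,0,0,0],
  [4,0,0,0,0,0,0],
  [4,0,0,0,0,0,0],
  [4,0,0,0,0,0,0],
  [3,0,0,0,0,0,0],
  [2,0,0,0,0,0,0],
  [0,0,0,0,0,0,0],
])

```text
time_s: 11.48
position: [0.5857, -0.0257, 0.0433]
tool_rot: [[0.999, 0.045, 0.001], [0.045, -0.999, -0.0], [0.001, 0.0, -1.0]]
ft_force: [-0.1, 0.4, -3.3]
grip_width: 0.0287
gripper_force: 99.2
```

```bash
python3 - <<'E'
from h import *
report('w6')
im=get_image("side"); cv2.imwrite("pics/s6.png",cv2.resize(im["frame"][120:320,180:440,::-1],None,fx=3,fy=3))
E
```

```text
tcp [585.7 -25.7  43.3] yaw 2.58 F [-0.1  0.4 -3.3]
edge face tool x 23.6 slope 0.0033  top z 5.0 slope 0.0004
line n 687 tool x 28.7 slope 0.0018 plate z 11.5 y -170.0 168.0
  world line X 29.4 slope 0.0006
block X,Y [45.4 32.5] [40.4 37.2] -0.1
block X,Y [ 45.2 -35.9] [37.6 40.2] 0.6
block X,Y [ 45.5 108.2] [41.7 36.9] -0.2
block X,Y [  45.3 -109.6] [41.5 37.8] -0.3
```

View pics/w6.png

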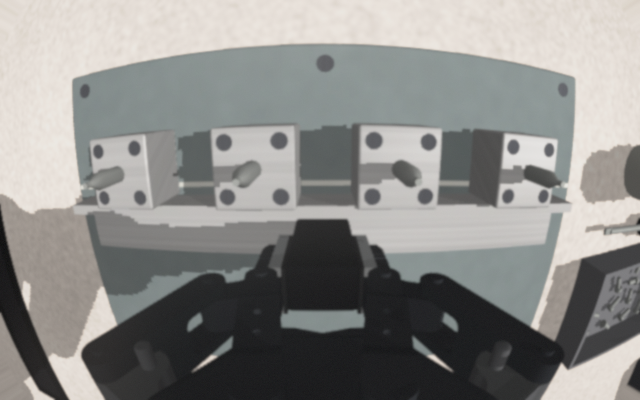

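All four blocks sit flush on the blade (row ~205), with the line visible about 5 mm ahead.

Call:
apply_moves([
  [2,0,0,0,0,0,0],
  [2,0,0,0,0,0,0],
  [1.5,0,0,0,0,0,0],
  [0,0,0,0,0,0,0],
  [0,0,0,0,0,0,0],
  [0,0,0,0,0,0,0],
])

```text
time_s: 12.32
position: [0.5911, -0.0254, 0.0433]
tool_rot: [[0.999, 0.045, 0.001], [0.045, -0.999, -0.0], [0.001, 0.0, -1.0]]
ft_force: [-0.9, 0.6, -1.9]
grip_width: 0.029
gripper_force: 99.6
```

```bash
python3 - <<'E'
from h import *
report('w7')
for n in("scene","side"):
    im=get_image(n); W=world(im); a=np.radians(2.8); o=np.array([615.0,-24.5])
    X=(W[...,:2]*1000-o)@[np.cos(a),np.sin(a)]; Y=(W[...,:2]*1000-o)@[-np.sin(a),np.cos(a)]; z=W[...,2]*1000
    m=((z>44)&(z<54)&(X>0)&(X<60)&(abs(Y)<150)).astype(np.uint8); k,l,st,_=cv2.connectedComponentsWithStats(m)
    for i in range(1,k):
        if st[i,4]>40: r=cv2.minAreaRect(np.c_[X[l==i],Y[l==i]].astype(np.float32)); print(n,np.round(r[0],1),np.round(r[1],1),round((r[2]+45)%90-45,1))
    # line at plate ends / between blocks
    g=cv2.cvtColor(im["frame"],cv2.COLOR_RGB2GRAY); t=cv2.morphologyEx(g,cv2.MORPH_TOPHAT,np.ones((9,9)))
    m=(abs(X)<10)&(abs(Y)<176)&(abs(Y)>162)&(abs(z-12)<4)&(t>20); print("line",m.sum(),np.average(X[m],weights=t[m]) if m.any() else "")
E
```

```text
tcp [591.1 -25.4  43.3] yaw 2.58 F [-0.9  0.6 -1.9]
edge face tool x 23.6 slope 0.0030  top z 5.1 slope 0.0004
line n 685 tool x 23.8 slope 0.0043 plate z 11.6 y -172.0 172.0
  world line X 30.0 slope -0.0011
block X,Y [50.8 32.5] [40.4 37.2] -0.2
block X,Y [ 50.6 -35.8] [37.7 40.2] 0.5
block X,Y [ 50.8 108.4] [36.8 41.6] 0.2
block X,Y [  50.7 -110.2] [42.3 37.8] -0.1
scene [ 22.  109.7] [41.  41.7] 0.2
scene [21.3 33.2] [40.2 41.7] 0.3
scene [ 21.3 -35.2] [40.1 40.1] -0.2
scene [  21.3 -109.6] [40.8 40.4] -1.1
line 26 1.7239716805151424
side [19.  33.3] [37.8 40.4] 0.4
side [ 19.6 110.1] [38.6 39.4] 1.4
line 21 2.9365307328356343
```

Call:
apply_moves([
  [-4,0,0,0,0,0,0],
  [-10,0,0,0,0,0,0],
  [-20,0,0,0,0,0,0],
  [-30,0,0,0,0,0,0],
  [-25,0,-10,0,0,0,0],
  [0,0,-30,0,0,0,0],
  [0,0,-35,0,0,0,0],
  [0,0,-35,0,0,0,0],
  [0,0,-20,0,0,0,0],
  [0,0,0,0,0,0,0],
])

```text
time_s: 13.72
position: [0.502, -0.0295, 0.1744]
tool_rot: [[0.999, 0.045, 0.003], [0.045, -0.999, -0.001], [0.003, 0.001, -1.0]]
ft_force: [-0.6, -0.2, -3.4]
grip_width: 0.0286
gripper_force: 99.3
```

```bash
python3 - <<'E'
from h import *
report('w8')
E
```

```text
tcp [502.  -29.5 174.4] yaw 2.58 F [-0.6 -0.2 -3.4]
edge face tool x 23.5 slope 0.0048  top z 5.1 slope 0.0003
line n 722 tool x 112.2 slope 0.0040 plate z 11.5 y -172.0 172.0
  world line X 29.6 slope -0.0005
block X,Y [49.  32.9] [40.4 39.9] 0.2
block X,Y [ 49.  -35.9] [40.7 41. ] 0.2
block X,Y [  48.7 -109.5] [41.4 40.4] -0.7
block X,Y [ 48.6 108.5] [40.7 39.9] -0.1
```

Call:
apply_moves([
  [-3,-20,0,0,0,0,0],
  [-3,-40,0,0,0,0,0],
  [-3,-45,0,0,0,0,0],
  [-3,-45,0,0,0,0,0],
  [-3,-45,0,0,0,0,0],
  [-3,-45,0,0,0,0,0],
  [-3,-45,0,0,0,0,0],
  [-3,-45,0,0,0,0,0],
  [-2,-30,0,0,0,0,0],
  [0,-10,0,0,0,0,0],
  [0,0,0,0,0,0,0],
])

```text
time_s: 15.15
position: [0.4586, 0.3392, 0.1725]
tool_rot: [[0.999, 0.046, -0.001], [0.046, -0.999, -0.001], [-0.001, 0.001, -1.0]]
ft_force: [0.2, -0.2, -1.4]
grip_width: 0.029
gripper_force: 99.4
```

Call:
apply_moves([
  [0,0,0,0,0,-10.4,0],
  [0,0,0,0,0,-10.4,0],
  [0,0,0,0,0,-10.4,0],
  [0,0,0,0,0,-10.4,0],
  [0,0,0,0,0,-10.4,0],
  [0,0,0,0,0,-10.4,0],
  [0,0,0,0,0,-10.4,0],
  [0,0,0,0,0,-10.4,0],
  [0,0,0,0,0,0,0],
  [0,0,0,0,0,0,0],
])

```text
time_s: 16.4
position: [0.4594, 0.3384, 0.1732]
tool_rot: [[0.078, 0.997, -0.0], [0.997, -0.078, -0.0], [-0.0, -0.0, -1.0]]
ft_force: [0.2, 0.3, -2.1]
grip_width: 0.029
gripper_force: 99.4
```

```bash
python3 - <<'E'
from h import *
s,im,W=wristpts(); R=np.array(s["tool_rot"]); p=np.array(s["position"]); print(p*1000,np.degrees(np.arctan2(R[1,0],R[0,0])))
cv2.imwrite("pics/w9.png",im["frame"][...,::-1]); g=im["frame"].sum(-1)
z=W[...,2]*1000; L=(W-p)@R*1000
m=(im["z_map"]>0)&(abs(z-9)<6)&(abs(L[...,0])<90)&(abs(L[...,1])<230)
Q=L[m]; print(m.sum(),cv2.minAreaRect(Q[:,:2].astype(np.float32)),np.percentile(Q[:,0],[1,99]),np.percentile(Q[:,1],[.2,1,99,99.8]))
for n in("scene","side"):
    im=get_image(n); W=world(im); m=(abs(W[...,2]-.011)<.004)&(abs(W[...,0]-.464)<.22)&(abs(W[...,1]-.346)<.06); P=W[m][:,:2]*1000
    print(n,m.sum(),cv2.minAreaRect(P.astype(np.float32)))
E
```

```text
[459.38046908 338.43730648 173.24675214] 85.52874439635664
16067 ((13.928781509399414, 2.369354248046875), (361.4905700683594, 53.54996871948242), 89.59196472167969) [-11.99664066  40.25968533] [-176.69660029 -172.99807851  177.81144647  181.64135021]
scene 1389 ((464.923828125, 347.890625), (70.12053680419922, 362.1168212890625), 85.46658325195312)
side 3012 ((463.0924072265625, 347.16705322265625), (64.59431457519531, 360.00933837890625), 86.14163970947266)
```

View pics/w9.png

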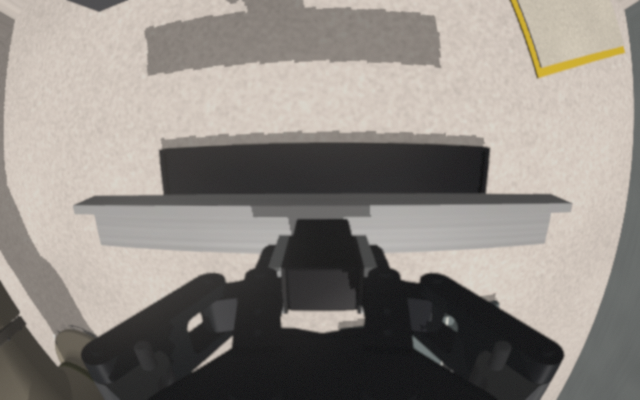

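The wrist view shows the blade (row ~200) parallel to the cradle (columns 160–488) and just behind it; the offsets needed are about 2 mm.

Call:
apply_moves([
  [1.5,2.5,20,0,0,-0.2,0],
  [0,0,30,0,0,0,0],
  [0,0,30,0,0,0,0],
  [0,0,25,0,0,0,0],
  [0,0,15,0,0,0,0],
  [0,0,10,0,0,0,0],
  [0,0,4,0,0,0,0],
  [0,0,4,0,0,0,0],
  [0,0,0,0,0,0,0],
  [0,0,0,0,0,0,0],
])

```text
time_s: 17.8
position: [0.4621, 0.3404, 0.0357]
tool_rot: [[0.07, 0.998, 0.001], [0.998, -0.07, 0.0], [0.0, 0.001, -1.0]]
ft_force: [0.0, -0.1, -3.3]
grip_width: 0.0288
gripper_force: 99.5
```

Call:
apply_moves([
  [0,0,1,0,0,0,0],
  [0,0,0.5,0,0,0,0],
  [0,0,0,0,0,0,0.1],
  [0,0,0,0,0,0,0.5],
  [0,0,0,0,0,0,1],
  [0,0,0,0,0,0,1],
  [0,0,0,0,0,0,1],
  [0,0,0,0,0,0,1],
  [0,0,-10,0,0,0,1],
  [0,0,-25,0,0,0,1],
  [0,0,-40,0,0,0,1],
  [0,0,-40,0,0,0,1],
])

```text
time_s: 19.3
position: [0.4618, 0.3403, 0.1507]
tool_rot: [[0.07, 0.998, 0.0], [0.998, -0.07, 0.0], [0.0, 0.0, -1.0]]
ft_force: [0.2, -0.3, -0.8]
grip_width: 0.0858
gripper_force: 0.0
```

Call:
apply_moves([
  [0,0,-40,0,0,0,1],
  [0,0,-40,0,0,0,1],
  [0,0,0,0,0,0,1],
  [0,0,0,0,0,0,1],
])

```text
time_s: 19.8
position: [0.4615, 0.3402, 0.2286]
tool_rot: [[0.07, 0.998, -0.001], [0.998, -0.07, -0.0], [-0.0, -0.001, -1.0]]
ft_force: [0.4, -1.1, -0.6]
grip_width: 0.0855
gripper_force: 0.0
```

```bash
python3 - <<'E'
from h import *
s,im,W=wristpts(); R=np.array(s["tool_rot"]); p=np.array(s["position"]); L=(W-p)@R*1000; z=W[...,2]*1000; ok=(im["z_map"]>0)&(abs(L[...,0])<60)&(abs(L[...,1])<200)
cv2.imwrite("pics/w10.png",im["frame"][...,::-1]); print(p,s["grip_width"],s["gripper_force"])
for lo,hi in((64,76),(24,36),(7,16)):
    m=ok&(z>lo)&(z<hi); Q=L[m]; print(lo,cv2.minAreaRect(Q[:,:2].astype(np.float32)),np.median(z[m]))
im=get_image("scene"); W=world(im); a=np.radians(2.8); X=(W[...,:2]*1000-[615,-24.5])@[np.cos(a),np.sin(a)]; Y=(W[...,:2]*1000-[615,-24.5])@[-np.sin(a),np.cos(a)]; z=W[...,2]*1000
m=((z>44)&(z<54)&(X>-30)&(X<60)&(abs(Y)<150)).astype(np.uint8); k,l,st,_=cv2.connectedComponentsWithStats(m)
for i in range(1,k):
    if st[i,4]>40: r=cv2.minAreaRect(np.c_[X[l==i],Y[l==i]].astype(np.float32)); print(np.round(r[0],1),np.round(r[1],1),round((r[2]+45)%90-45,1))
g=cv2.cvtColor(im["frame"],cv2.COLOR_RGB2GRAY); t=cv2.morphologyEx(g,cv2.MORPH_TOPHAT,np.ones((9,9)))
m=(abs(X)<10)&(abs(Y)<174)&(abs(z-12)<4)&(t>20); print("line",m.sum(),np.average(X[m],weights=t[m]))
E
```

```text
[0.46153221 0.34017698 0.22855738] 0.08554675745021309 0.0
64 ((0.3098917007446289, 0.7174463272094727), (30.262983322143555, 21.57097625732422), 89.48231506347656) 68.9641721917402
24 ((16.15682601928711, 0.2120513916015625), (319.1933288574219, 16.22469711303711), 89.67054748535156) 29.12187344056308
7 ((6.374916076660156, 0.78009033203125), (361.9996643066406, 63.44316482543945), 89.94055938720703) 9.581754945566248
[ 21.8 109.3] [39.9 41.6] 1.0
[21.4 33.5] [40.9 40.7] 0.6
[ 20.7 -35.5] [39.9 41.1] -0.3
[  21.8 -109.8] [40.4 41. ] -0.5
line 72 1.6257909062212055
```

View pics/w10.png

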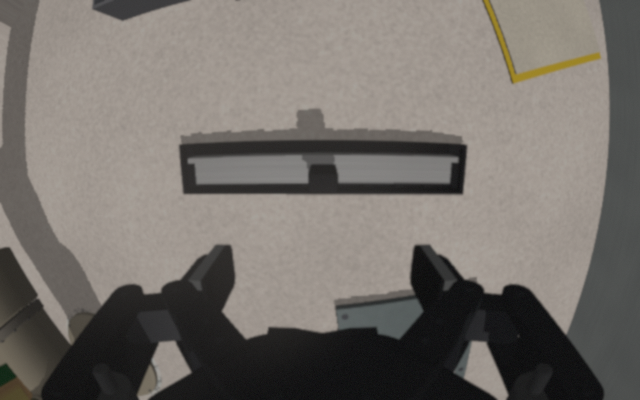

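The straightedge lies flat and centred in the cradle (320,170), within 1 mm, and the gripper is open and clear. The blocks read about 20 mm beyond the line and square to it.

```bash
python3 -c "
from rig import env
print(env.close_job())"
```

```text
the job is handed in; nothing more can be done
None
```

Job handed in at about 20 s, no verdict returned: in the last images the four blocks stand square with their near faces within about 1 mm of the line, and the straightedge lies flat and released in its cradle, about 1 mm off centre.

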